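Lock the tube rotator with its pin

TASK

Lock the tube rotator's spindle for transport: take the red-headed lock pin from its stand and let it stand, released, in the brass guide bush on top of the rotator, where it rests on the spindle. Then turn the crank gently away from the robot until you feel the pin drop into the hidden cross-hole and stop the spindle, without forcing the crank against the pin, and press the pin down fully home until its head sits on the bush. Leave the other things on the bench where they are.

Things in the scene. Friction and masses are not known exactly. Their poses are not given: they have to be found in the camera images.
- rotator: Tube rotator fixed to the bench: white housing 66 (x) x 56 (y) mm, top at 104 mm, on a dark base plate 130 x 116 x 8 mm. Origin: centre of its underside, straight below the bush; z up, x across the spindle (away from the robot at yaw 0), y along it. The crank is on the +y side; on the -y side (y = -62 to -87 mm) a white disc of radius 46 mm with two clipped tubes.
- hub_top (a point): Hidden in the housing: top of the spindle's round hub (radius 22 mm), on the pin's line, 87 mm above the rotator's origin and 2 mm under the guide's end. A pin in the bush stands here. A 12 mm cross-hole goes right through the hub; an open bore below takes the pin's tip.
- bush_mouth (a point): Centre of the top of the brass guide bush (outer diameter 30 mm), on the rotator's z axis 110 mm above its origin. Its guide hole, for the 10 mm pin, is 11 mm wide and 21 mm deep.
- spindle (a joint): Spindle and crank angle, rad: 0 = crank arm straight up, positive = leaning to the rotator's +x. Travel -0.85 to 0.85, starts at -0.82 to -0.66, stays where left (friction about 1.2 N at the grip). The cross-hole, clamped at an unknown angle, comes under the pin somewhere from -0.4 to 0.6. Once the pin has dropped in, the spindle is blocked; forcing it with over 12 N at the grip is a fault.
- spindle_axis (a point): Point on the spindle's axis, which is parallel to the rotator's y axis, 65 mm above the rotator's origin.
- crank_grip (a point): Middle of the blue crank grip, a round bar of diameter 14 mm parallel to the rotator's y axis, free from y = 46 to 102 mm; this point is at y = 78 mm, 60 mm from the spindle axis, and moves with the crank: at angle a it is at x = 60 sin a, z = 65 + 60 cos a mm in the rotator's frame. Black arm at y = 38 to 46 mm.
- lock_pin: Loose pin, 60 g: steel shank 10 mm wide, 80 mm long, last 8 mm tapered to a 3 mm tip; red head 22 mm wide, 24 mm high. Origin: the tip; z towards the head. Starts upright in its stand. Tip above the rotator's origin: standing on the hub 87 mm, dropped onto a spring catch in the cross-hole 72 mm, home 30 mm. Pressing it home takes 5 to 15 N; over 50 N on the solid hub is a fault.
- pin_stand: Grey block 60 x 60 x 46 mm, fixed to the bench, with an 11 mm hole 40 mm deep in the middle of its top; the pin's tip stands on its bottom, 6 mm above the bench. Origin: centre of the underside.
- rack: Bystander: blue lattice tube rack 82 x 238 x 59 mm, empty. Origin: centre of the underside, stuck down.
- wash_bottle: Bystander: white squeeze bottle with blue cap, 224 mm high. Origin on the underside.
- tip_box: Bystander: clear pipette tip box 91 x 122 x 69 mm. Origin: centre of the underside, stuck down.
- vial_yellow: Bystander: yellow screw-cap vial, 30 mm diameter, 65 mm high. Origin: centre of the underside.
- dropper: Bystander: pink dropper bottle with black top, 29 mm diameter, 100 mm high. Origin: centre of the underside.
- timer: Bystander: white bench timer 26 x 68 x 62 mm. Origin: centre of the underside.
- tape: Bystander: roll of tan tape, 104 mm across, 25 mm high. Origin: centre of the underside.

How it is judged:
By the outcome, as a careful person would: the job done as asked, in the order asked, and still so for the second after the job is handed in, with the robot touching nothing.
It also fails if it takes over 64 s, if anything falls off the work surface, if the arm or the gripper's body presses on something with over 40 N, if the wrist force passes 120 N, or if a joint passes its speed limit or range.

ROBOT

A 6-joint arm with a two-finger parallel gripper is mounted at the origin on the work surface; the furniture and walls round the work are solid. World frame = base frame: x ahead of the robot, y to its left, z up, the work surface at z = 0. Lengths are in m, angles in rad, forces in N, time in s.
With the tool pointing down it reaches from about 0.35 to 0.975 m from the base axis. Payload 7.1 kg.
Tool frame: the origin (TCP) lies midway between the tips of the shut fingers; the grasp point (between the pads) lies 19 mm behind it; z points along the fingers, x is the direction in which the jaws open and shut, and the axes are right-handed (so a half turn about z gives the same grasp; the last joint's range is limited). The gripper opens to 88 mm and grips with 3 to 60 N. Pads are 20 mm wide; open, the fingers measure 115 mm over their backs; the gripper's body (75 mm by 178 mm) begins 61 mm behind the grasp point.
Start: joints at [-1.281, 0.423, 1.63, -0, 1.089, -0.019], TCP at [0.19, -0.595, 0.188] pointing down, gripper open.
Joint ranges: [-3, 3], [-0.9, 2.11], [0.09, 2.58], [-1.31, 4.45], [0.11, 2.69], [-2.54, 2.54]. Speed limits (rad/s): [2.39, 2.39, 3.01, 3.14, 3.14, 3.14].

INTERFACE

Orientations are given as a unit quaternion [w, x, y, z].
In Python, from station import move_pose, movel, movej, command_gripper, wait, inverse_kinematics, read_camera, camera_info, MotionError, job_done, get_time, get_joint_pos, get_qvel, get_effort, get_tcp_pos, get_ee_rot, get_ft_force, get_ft_torque, get_grip_width gives the robot as it stands. Calls block until the motion is done:
- move_pose(position, orientation): joint-space move of the TCP to a pose.
- movel(position, frame=None, v=0.15, until_force=None): straight line of the TCP; frame=None keeps the orientation; v is the mean speed in m/s. With until_force (N) it stops when the force on the tool has changed by that much, and returns True; else False.
- movej(angles): joint-space move.
- command_gripper(opening): opening from 0.0 (shut) to 1.0 (fully open); the grip force is fixed at half the most; returns when the fingers have stopped.
- wait(seconds).
- inverse_kinematics(position, orientation): joint angles nearest the present ones, or None.
- read_camera(name): name is "side" or "top" or "wrist"; returns the picture (384x512x3 uint8, red, green, blue); there is no depth.
- camera_info(name): a dict with "intrinsics" (3x3 intrinsics, pixels), "dist" ([k1, k2, p1, p2, k3] as OpenCV has them; the pictures are not rectified), "T" (4x4, takes a point from camera to world coordinates); the wrist camera has in their place "tool_from_camera" (4x4, takes a point from camera to tool coordinates, whose origin is the TCP and whose axes are the tool frame's). Camera axes: x right, y up, looking along -z (the intrinsics and any distortion apply to the point x, -y, -z); pixel columns grow to the right and rows downward; lengths in m; the calibration is good to about 2 mm. A picture is of the moment at which its call begins: read the wrist's pose just before it. camera_info takes no time and is no camera call.
A pose or a line that the arm cannot do raises MotionError and nothing moves.
- job_done(): hands the job in, once; it reports no verdict.
Readings, each from a call of its own:
- get_time(): time.
- get_joint_pos(): joint angles.
- get_qvel(): joint speeds.
- get_effort(): joint torques, N m.
- get_tcp_pos(): TCP position.
- get_ee_rot(): TCP orientation.
- get_ft_force(): force on the tool from outside, world axes, zero at the start.
- get_ft_torque(): the same for the moment, N m.
- get_grip_width(): opening from 0.0 (shut) to 1.0 (fully open).
Only numpy, scipy, OpenCV 4.12 (cv2) and the standard library are available. Lean on these libraries where they do the work, as an engineer would, in place of code of your own. Each camera call takes 0.05 s, during which the arm holds its last target.

## Working session

There is one attempt and no reset: what is moved stays moved. The work goes in short steps, each a Python script; the robot and the scene stay as the last script left them, time stands still between calls to the robot, and variables do not carry over. Pictures are saved under pics/ and viewed, and the job is handed in when it is done.

```bash
mkdir -p pics; ls; python3 - <<'E'
from station import *
import cv2,numpy as np
for n in ["side","top","wrist"]:
    im=read_camera(n); cv2.imwrite(f"pics/{n}0.png",cv2.resize(im[:,:,::-1],None,fx=1.5,fy=1.5,interpolation=cv2.INTER_CUBIC))
    cv2.imwrite(f"pics/{n}0raw.png",im[:,:,::-1])
    ci=camera_info(n); print(n,{k:np.round(v,4).tolist() for k,v in ci.items()})
print(get_time(),get_tcp_pos(),get_ee_rot(),get_grip_width(),get_ft_force())
E
```

```text
pics
side {'intrinsics': [[403.7443, 0.0, 257.8449], [0.0, 403.7443, 192.1911], [0.0, 0.0, 1.0]], 'dist': [0.0366, 0.0, 0.0, 0.0, 0.0], 'T': [[0.9725, 0.1361, -0.1892, 0.3046], [-0.2331, 0.576, -0.7835, -0.9494], [0.0024, 0.8061, 0.5918, 0.8681], [0.0, 0.0, 0.0, 1.0]]}
top {'intrinsics': [[430.978, 0.0, 259.5807], [0.0, 430.978, 188.5359], [0.0, 0.0, 1.0]], 'dist': [-0.163, 0.0, 0.0, 0.0, 0.0], 'T': [[0.0109, 0.9986, -0.0516, 0.4601], [-0.9997, 0.0121, 0.022, 0.0462], [0.0226, 0.0513, 0.9984, 1.4429], [0.0, 0.0, 0.0, 1.0]]}
wrist {'intrinsics': [[323.6319, 0.0, 259.0975], [0.0, 323.6319, 191.1454], [0.0, 0.0, 1.0]], 'dist': [0.02, 0.0, 0.0, 0.0, 0.0], 'tool_from_camera': [[1.0, -0.0009, 0.0004, -0.0003], [-0.0008, -0.9624, -0.2716, -0.0743], [0.0006, 0.2716, -0.9624, -0.1961], [0.0, 0.0, 0.0, 1.0]]}
0.15 [ 0.18985462 -0.59498997  0.18788491] [-3.62791125e-04  8.07429121e-01 -5.89964298e-01 -4.59480374e-04] 0.9987348358532533 [0.50256218 0.14946733 0.02147772]
```

View pics/top0.png

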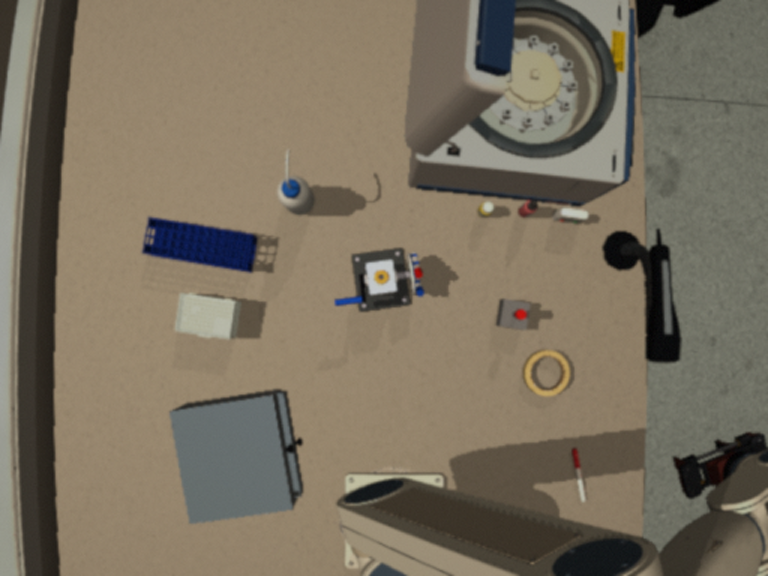

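View pics/side0.png

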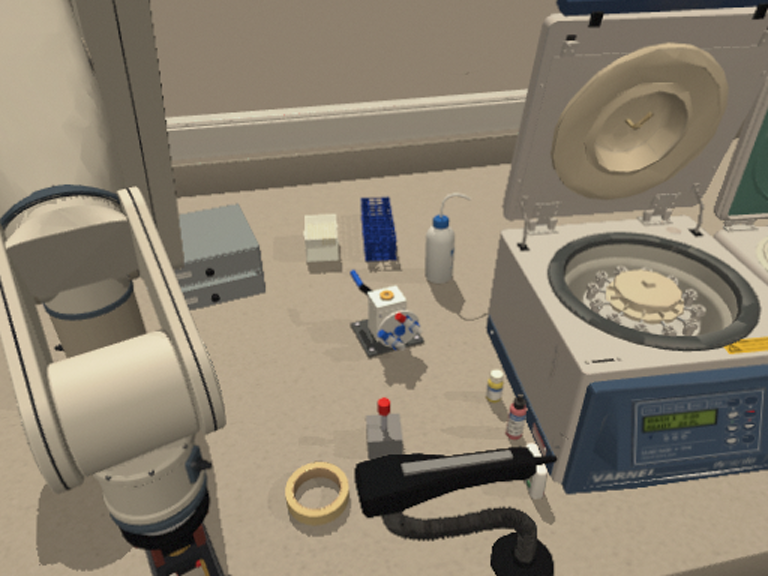

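```bash
python3 - <<'E'
import cv2
t=cv2.imread("pics/top0raw.png"); s=cv2.imread("pics/side0raw.png")
def crop(im,x,y,w,h,f,n): cv2.imwrite(n,cv2.resize(im[y:y+h,x:x+w],None,fx=f,fy=f,interpolation=cv2.INTER_CUBIC))
crop(t,215,155,80,60,10,"pics/t_rot.png")
crop(t,320,185,60,45,10,"pics/t_st.png")
crop(s,225,170,70,75,8,"pics/s_rot.png")
crop(s,235,255,50,60,8,"pics/s_st.png")
E
```

```text
(no output)
```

View pics/t_rot.png

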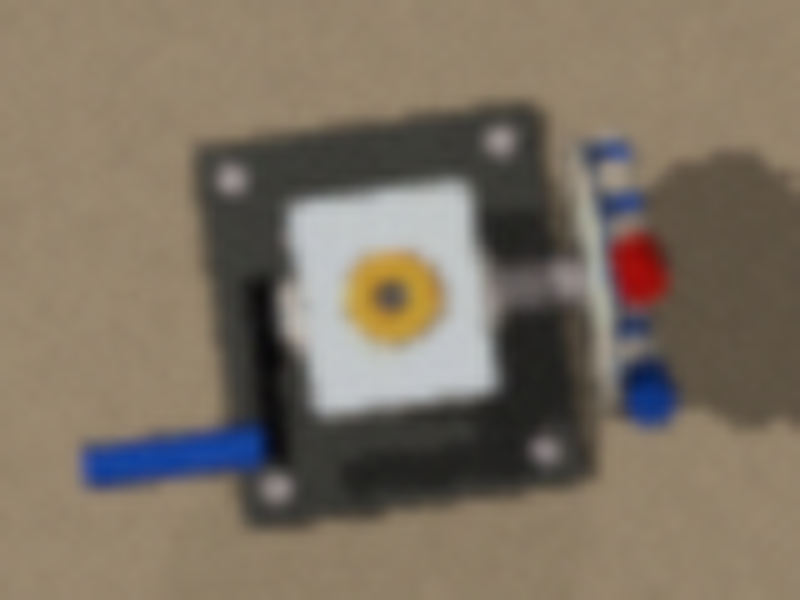

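View pics/t_st.png

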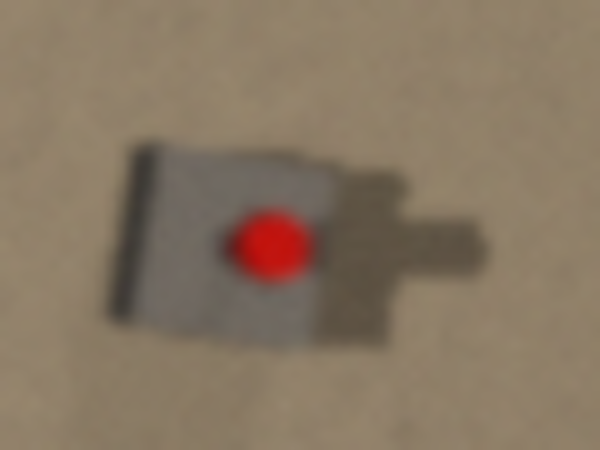

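View pics/s_rot.png

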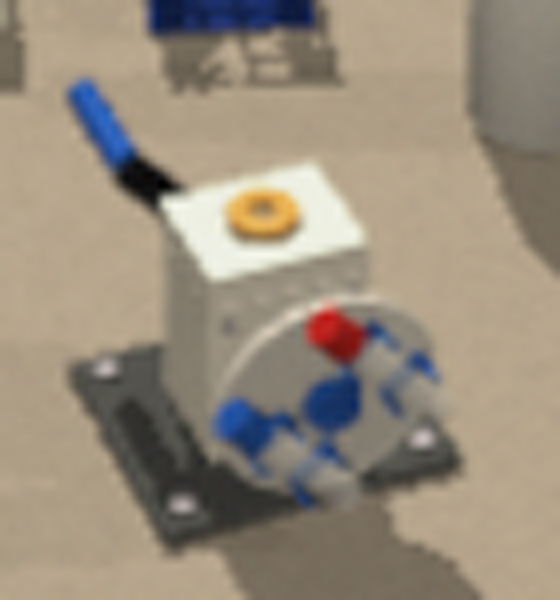

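View pics/s_st.png

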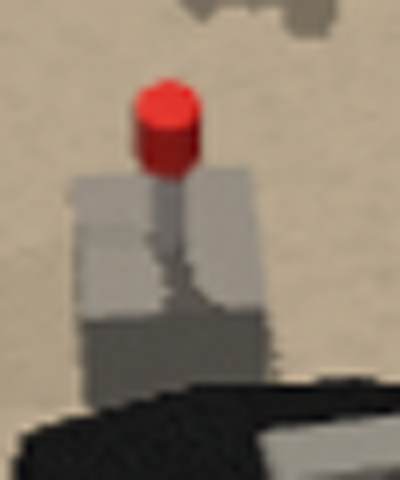

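```bash
cat > h.py <<'E'
from station import *
import cv2,numpy as np
from scipy.spatial.transform import Rotation as R
def T_of(n):
    ci=camera_info(n)
    if n=="wrist":
        q=get_ee_rot(); M=np.eye(4); M[:3,:3]=R.from_quat([q[1],q[2],q[3],q[0]]).as_matrix(); M[:3,3]=get_tcp_pos()
        return ci, M@ci["tool_from_camera"]
    return ci, np.array(ci["T"])
def ray(n,uv,T=None):
    ci,T0=T_of(n); T=T0 if T is None else T
    p=cv2.undistortPoints(np.array([[uv]],float),np.array(ci["intrinsics"]),np.array(ci["dist"]))[0,0]
    d=T[:3,:3]@np.array([p[0],-p[1],-1.0]); return T[:3,3],d/np.linalg.norm(d)
def onz(n,uv,z,T=None):
    o,d=ray(n,uv,T); return o+d*(z-o[2])/d[2]
def tri(rs):
    A=np.zeros((3,3));b=np.zeros(3)
    for o,d in rs:
        P=np.eye(3)-np.outer(d,d);A+=P;b+=P@o
    x=np.linalg.solve(A,b); return x,[np.linalg.norm((np.eye(3)-np.outer(d,d))@(x-o)) for o,d in rs]
def proj(n,p,T=None):
    ci,T0=T_of(n); T=T0 if T is None else T
    c=np.linalg.inv(T)@np.append(p,1); c=np.array([[c[0],-c[1],-c[2]]])
    return cv2.projectPoints(c,np.zeros(3),np.zeros(3),np.array(ci["intrinsics"]),np.array(ci["dist"]))[0][0,0]
def cr(u,v,x0,y0,f): return (x0+(u+.5)/f-.5,y0+(v+.5)/f-.5)
def quat(yaw):  # tool down, jaw (tool x) at yaw
    m=np.array([[np.cos(yaw),np.sin(yaw),0],[np.sin(yaw),-np.cos(yaw),0],[0,0,-1]])
    q=R.from_matrix(m).as_quat(); return np.array([q[3],q[0],q[1],q[2]])
def save(n,fn,f=1.5,box=None):
    im=read_camera(n)[:,:,::-1]
    if box: x,y,w,h=box; im=im[y:y+h,x:x+w]
    cv2.imwrite("pics/"+fn,cv2.resize(im,None,fx=f,fy=f,interpolation=cv2.INTER_CUBIC))
E
python3 - <<'E'
from h import *
np.set_printoptions(precision=4,suppress=True)
t=lambda u,v:cr(u,v,215,155,10)
print("bush top",onz("top",t(392,296),.110),"side",onz("side",cr(265,208,225,170,8),.110))
cs=np.array([onz("top",t(*c),.008) for c in [(195,143),(540,100),(595,480),(248,525)]])
print(cs,cs.mean(0))
cc=np.array([onz("side",cr(*c,225,170,8),.008) for c in [(70,368),(170,545)]]);print("side near corners",cc)
for a,b in [(0,1),(1,2),(2,3),(3,0)]:
    d=cs[b]-cs[a]; print(np.linalg.norm(d),np.degrees(np.arctan2(d[1],d[0])))
print("pin",onz("top",cr(273,246,320,185,10),.110),"side",onz("side",cr(168,103,235,255,8),.110))
print("tri",tri([ray("top",t(392,296)),ray("side",cr(265,208,225,170,8))]),tri([ray("top",cr(273,246,320,185,10)),ray("side",cr(168,103,235,255,8))]))
print("stand sq",[onz("top",cr(*c,320,185,10),.046)[:2] for c in [(160,148),(340,165),(318,345),(132,322)]])
for a,b in [((662,355),(360,480)),((658,235),(550,460))]:
    print("lamp",tri([ray("top",np.array(a)/1.5),ray("side",np.array(b)/1.5)]))
print("lampbase",onz("top",(622/1.5,250/1.5),.02))
# grip ends
print("grip",tri([ray("top",t(85,468)),ray("side",cr(82,88,225,170,8))]),tri([ray("top",t(265,443)),ray("side",cr(122,160,225,170,8))]))
E
```

```text
bush top [0.5424 0.0351 0.11  ] side [0.5424 0.0371 0.11  ]
[[ 0.5991  0.1007  0.008 ]
 [ 0.615  -0.0145  0.008 ]
 [ 0.4881 -0.0341  0.008 ]
 [ 0.4718  0.0813  0.008 ]] [0.5435 0.0333 0.008 ]
side near corners [[ 0.4693  0.0801  0.008 ]
 [ 0.4872 -0.0352  0.008 ]]
0.11628390480734088 -82.12125193081384
0.1284444914487519 -171.2271783976248
0.11650967573248548 98.03587508855362
0.128760656270065 8.670346887979504
pin [ 0.4678 -0.2567  0.11  ] side [ 0.4665 -0.2569  0.11  ]
tri (array([0.5421, 0.0351, 0.1115]), [np.float64(0.0001754411588514054), np.float64(0.00017544115885133687)]) (array([ 0.4672, -0.2567,  0.1097]), [np.float64(0.0005983095065309158), np.float64(0.0005983095065309373)])
stand sq [array([ 0.4999, -0.2336]), array([ 0.4949, -0.2936]), array([ 0.4358, -0.2865]), array([ 0.4429, -0.2245])]
lamp (array([ 0.3848, -0.5036,  0.251 ]), [np.float64(0.00471373283878499), np.float64(0.004713732838785098)])
lamp (array([ 0.6257, -0.5105,  0.2255]), [np.float64(0.0019250609441862842), np.float64(0.001925060944186336)])
lampbase [ 0.615  -0.5149  0.02  ]
grip (array([0.4875, 0.1292, 0.1139]), [np.float64(0.0003383428248334533), np.float64(0.0003383428248334651)]) (array([0.4945, 0.074 , 0.1153]), [np.float64(0.001693118530714092), np.float64(0.0016931185307140371)])
```

View pics/wrist0.png

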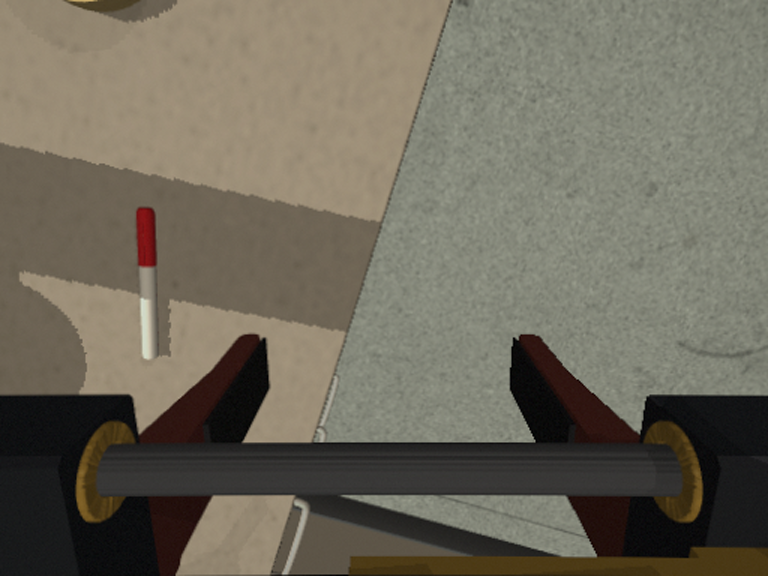

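```bash
python3 - <<'E'
from h import *
Y=.145;q=quat(Y)
pin=np.array([.467,-.2567])
movel([.135,-.40,.25],v=.3); print(get_time())
move_pose([.37,-.215,.24],q); print(get_time())
movel([pin[0],pin[1],.18],v=.25); print(get_time(),get_tcp_pos(),get_ee_rot(),q,get_joint_pos())
ci,T=T_of("wrist"); np.save("Tpin.npy",T)
im=read_camera("wrist")[:,:,::-1]; cv2.imwrite("pics/wpin_raw.png",im)
cv2.imwrite("pics/wpin.png",cv2.resize(im,None,fx=1.5,fy=1.5))
print(proj("wrist",[*pin,.11],T), get_ft_force())
E
```

```text
1.0083
2.1583
2.7917 [ 0.46578267 -0.25695731  0.17977913] [-4.17166867e-04  9.97427350e-01  7.16800263e-02 -6.93714044e-04] [0.         0.99737303 0.0724365  0.        ] [-5.26435414e-01  2.99113215e-01  1.84157326e+00 -1.08976685e-04
  1.00252255e+00 -6.69859840e-01]
[260.73979989 190.88010393] [-0.72450526  0.18361845 -0.09596775]
```

View pics/wpin.png

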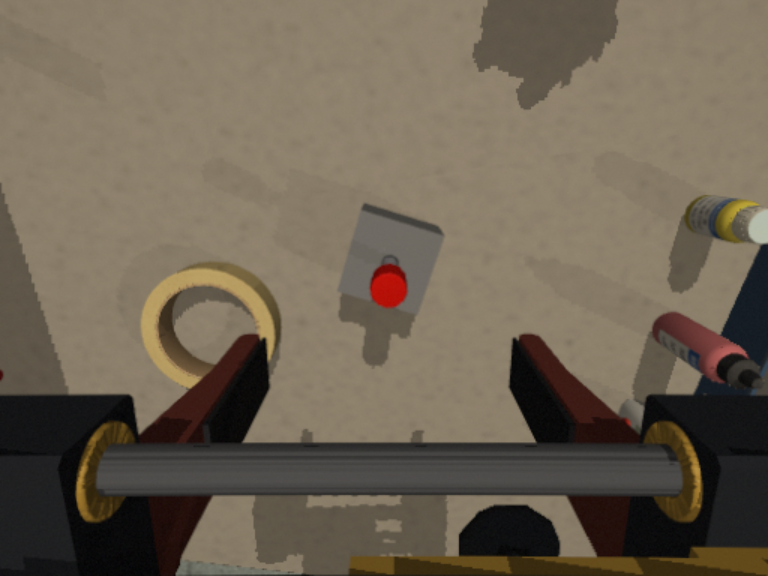

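```bash
python3 - <<'E'
from h import *
np.set_printoptions(precision=5,suppress=True)
def head(im):
    b,g,r=[im[...,i].astype(int) for i in range(3)]
    return b,g,r
ci,T=T_of("wrist"); im=read_camera("wrist")[:,:,::-1].copy(); cv2.imwrite("pics/wpin_raw.png",im)
np.save("Tpin.npy",T)
b,g,r=head(im); m=(r>150)&(g<80)&(b<80)
m[:150]=0;m[230:]=0
ys,xs=np.nonzero(m);print(len(xs))
# bright top face
vals=r[m]; print(np.percentile(vals,[5,25,50,75,95]))
cv2.imwrite("pics/wpin_c.png",cv2.resize(im[160:215,225:295],None,fx=10,fy=10,interpolation=cv2.INTER_CUBIC))
pts=np.c_[xs,ys].astype(np.float32);(c,rad)=cv2.minEnclosingCircle(pts);print(c,rad)
print(onz("wrist",(258.8,190.5),.11,T), get_tcp_pos())
E
```

```text
426
[159.25 179.   182.   184.   187.  ]
(258.578125, 193.140625) 11.774447441101074
[ 0.46538 -0.25663  0.11   ] [ 0.46592 -0.25672  0.18071]
```

View pics/wpin_c.png

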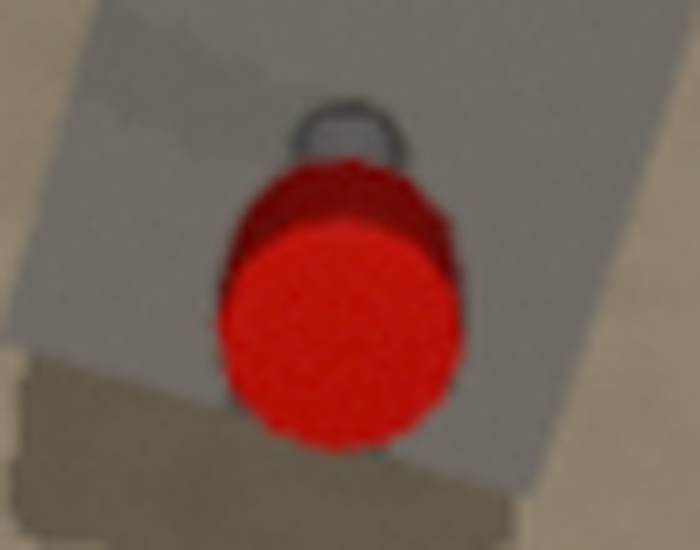

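```bash
python3 - <<'E'
from h import *
np.set_printoptions(precision=5,suppress=True)
T=np.load("Tpin.npy"); print("pin",onz("wrist",(258.55,192.95),.11,T))
print(get_tcp_pos(),get_ee_rot())
movel([.545,.038,.24],v=.3); movel([.543,.036,.18],v=.15); wait(.2)
ci,T=T_of("wrist"); np.save("Tbush.npy",T)
im=read_camera("wrist")[:,:,::-1]; cv2.imwrite("pics/wb_raw.png",im); cv2.imwrite("pics/wb.png",cv2.resize(im,None,fx=1.5,fy=1.5))
cv2.imwrite("pics/wb_c.png",cv2.resize(im[160:215,225:295],None,fx=10,fy=10,interpolation=cv2.INTER_CUBIC))
print(get_time(),get_tcp_pos(),get_ee_rot(),proj("wrist",[.542,.0355,.11],T))
E
```

```text
pin [ 0.46548 -0.25882  0.11   ]
[ 0.46592 -0.25672  0.18071] [0.00008 0.99741 0.07196 0.00005]
4.875 [0.54366 0.03596 0.18097] [0.00004 0.99738 0.0724  0.00087] [256.83834 190.60385]
```

View pics/wb.png

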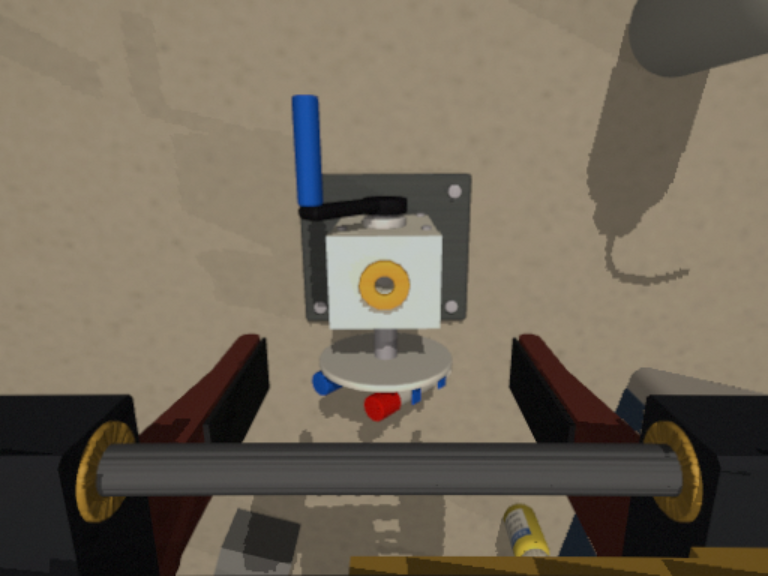

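View pics/wb_c.png

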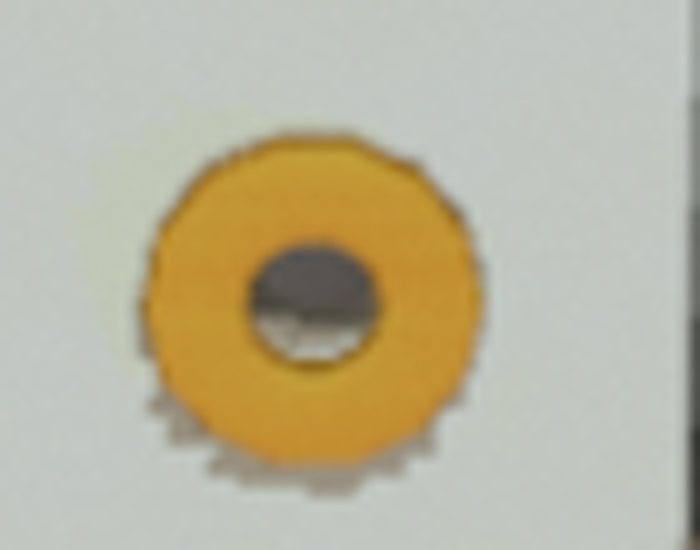

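```bash
python3 - <<'E'
from h import *
np.set_printoptions(precision=5,suppress=True)
Tp=np.load("Tpin.npy");Tb=np.load("Tbush.npy")
P=onz("wrist",(258.55,192.95),.11,Tp);B=onz("wrist",(255.88,189.85),.11,Tb)
print(P,B)
q=quat(.145)
def go(t,v): 
    movel(t,q,v=v); wait(.15); e=np.array(t)-get_tcp_pos(); return e
t=np.array([P[0]+.0007,P[1]+.0007])
movel([*t,.24],q,v=.3); e=go([*t,.14],.2); print("err",e)
e=go([t[0]+e[0],t[1]+e[1],.0785],.08)
print(get_tcp_pos(),t,get_ft_force())
command_gripper(0.0); wait(.2)
print(get_time(),get_tcp_pos(),get_grip_width()*88,get_ft_force(),get_ft_torque())
save("wrist","grip.png",1.5)
E
```

```text
[ 0.46548 -0.25882  0.11   ] [0.54109 0.03604 0.11   ]
err [-0.00111  0.00035 -0.00146]
[ 0.46548 -0.25801  0.07905] [ 0.46618 -0.25812] [ 0.01427  0.44737 -0.19834]
9.4667 [ 0.46506 -0.25778  0.0785 ] 0.11445839998974539 [ 0.02233  0.35805 -0.03335] [-0.00861 -0.08172 -0.03676]
```

View pics/grip.png

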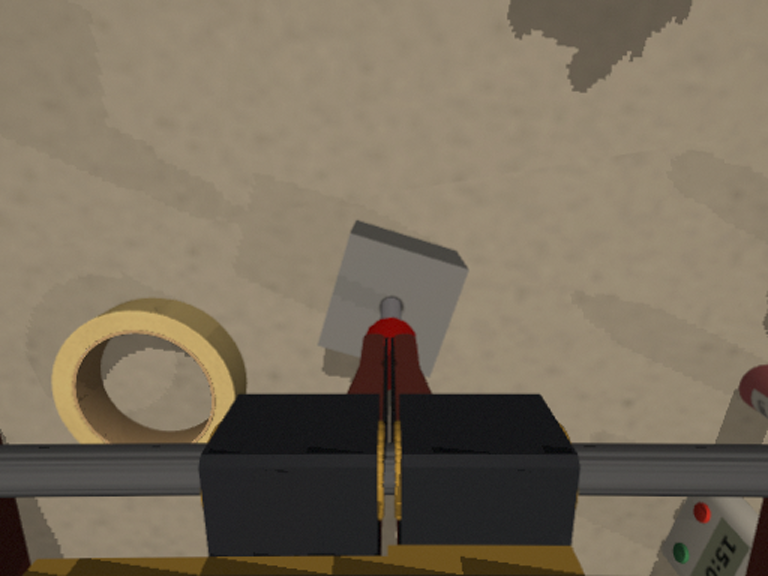

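```bash
python3 - <<'E'
from h import *
im=read_camera("side")[:,:,::-1]; cv2.imwrite("pics/s1_raw.png",im); cv2.imwrite("pics/s1.png",cv2.resize(im[150:330,150:350],None,fx=4,fy=3.3*4/3.3,interpolation=cv2.INTER_CUBIC)[:600])
ci,T=T_of("wrist")
for z in (.046,.086,.11): print(z,proj("wrist",[.466,-.2578,z],T)*1.5)
print(get_grip_width(),get_tcp_pos(),get_ft_force())
E
```

```text
0.046 [390.57032365 307.00417649]
0.086 [390.87386232 336.9246776 ]
0.11 [391.1191546  361.08497214]
0.0057675264726439425 [ 0.46507271 -0.25776024  0.07850359] [-0.43850987  0.30177053  0.92121872]
```

View pics/s1.png

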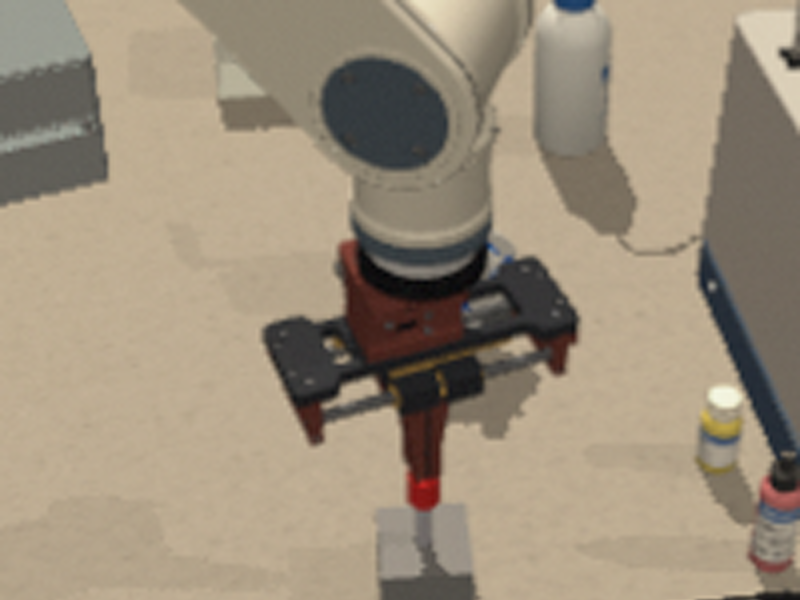

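```bash
python3 - <<'E'
from h import *
for z in (.0785,.086,.098,.11): print(z,(proj("side",[.465,-.2578,z])-150)*4)
im=cv2.imread("pics/s1_raw.png"); cv2.imwrite("pics/s1c.png",cv2.resize(im[230:300,230:290],None,fx=8,fy=8,interpolation=cv2.INTER_CUBIC))
E
```

```text
0.0785 [420.33488589 505.37045327]
0.086 [420.3159365  497.34195431]
0.098 [420.28524127 484.35586712]
0.11 [420.25407334 471.19363419]
```

View pics/s1c.png

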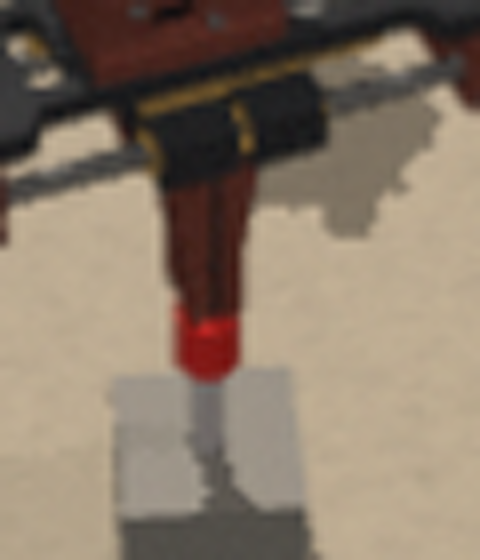

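```bash
python3 - <<'E'
from h import *
np.set_printoptions(precision=4,suppress=True)
q=quat(.145)
command_gripper(1.0); 
p=get_tcp_pos(); print(p,get_grip_width(),get_ft_force())
t=[.4661-.0008,-.2581,.0535]
print(movel(t,q,v=.04,until_force=5),get_tcp_pos(),get_ft_force())
im=read_camera("side")[:,:,::-1];cv2.imwrite("pics/s2a.png",cv2.resize(im[215:305,210:310],None,fx=7,fy=6.5,interpolation=cv2.INTER_CUBIC))
command_gripper(0.0); wait(.2)
print(get_time(),get_tcp_pos(),get_grip_width(),get_ft_force(),get_ft_torque())
im=read_camera("side")[:,:,::-1];cv2.imwrite("pics/s2b.png",cv2.resize(im[215:305,210:310],None,fx=7,fy=6.5,interpolation=cv2.INTER_CUBIC))
save("wrist","w2.png")
E
```

```text
[ 0.465  -0.2578  0.0785] 1.0006557830581013 [ 0.5876 -0.4775 -0.7902]
False [ 0.4654 -0.2581  0.0535] [0.5858 0.0487 0.3725]
13.0 [ 0.4654 -0.2581  0.0535] 0.2442628576488328 [-0.4619  0.3313 -0.5863] [ 0.0533 -0.2405 -0.0132]
```

View pics/s2b.png

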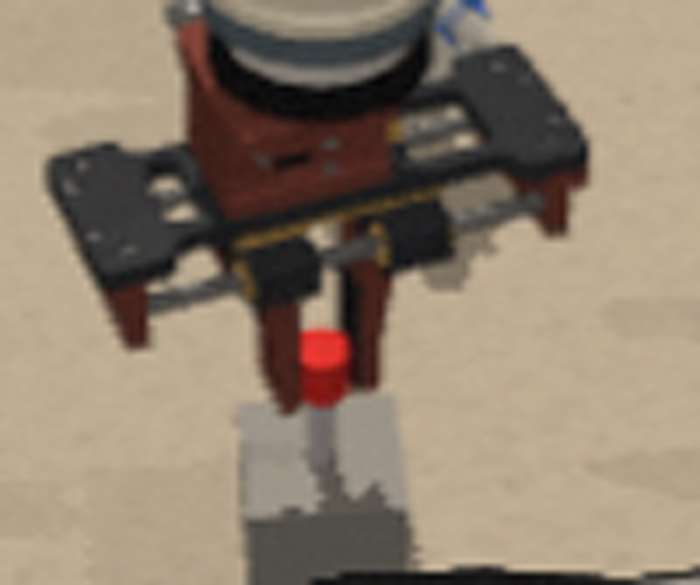

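View pics/w2.png

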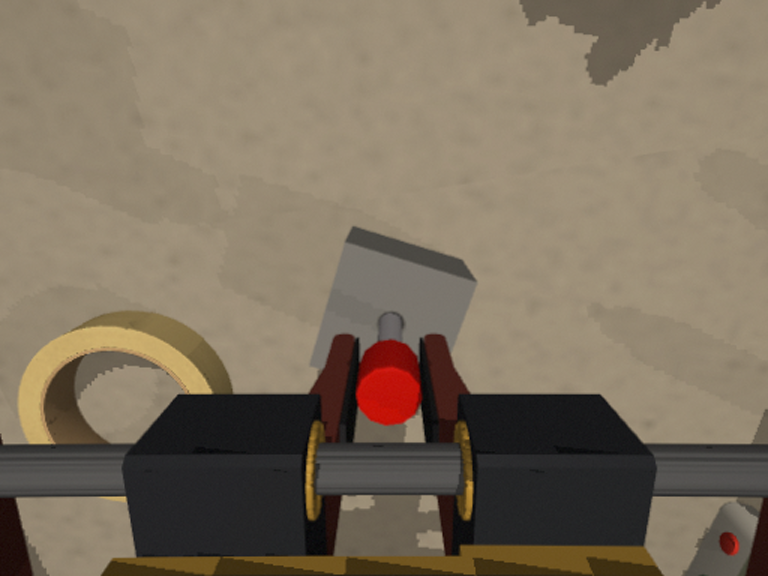

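View pics/s2a.png

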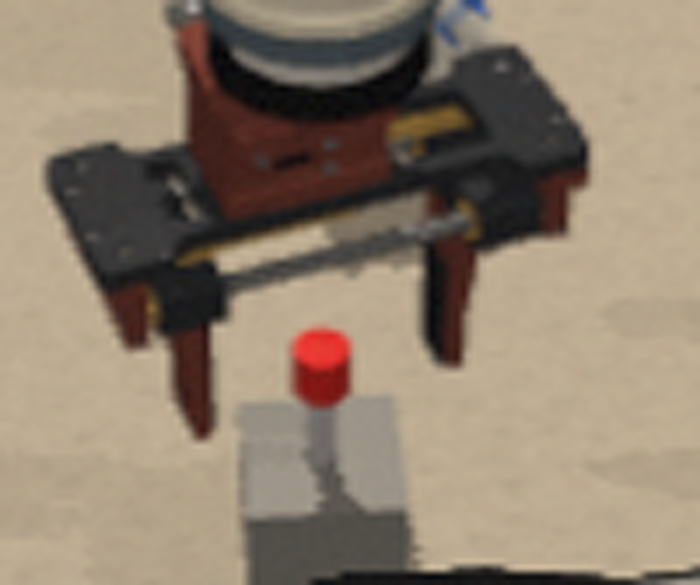

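```bash
python3 - <<'E'
from h import *
np.set_printoptions(precision=4,suppress=True)
q=quat(.145)
d=np.array([np.cos(.145),np.sin(.145)])
for uv,s in (((273.8,270.2),.05),((238.1,281.7),-.05)):
    o,dd=ray("side",uv); p=np.array([.4654,-.2581])+s*d
    k=(p-o[:2])@dd[:2]/(dd[:2]@dd[:2]); print("tip z",o+k*dd,p)
g=get_tcp_pos(); P=np.array([.46548,-.25882]);B=np.array([.54109,.03604])
off=g[:2]-P; np.save("g.npy",g)
t=B+off; print("target",t)
movel([g[0],g[1],.12],q,v=.06); print(get_ft_force(),get_grip_width())
movel([g[0],g[1],.25],q,v=.2)
movel([*t,.25],q,v=.25); wait(.15); e=t-get_tcp_pos()[:2]; print("e",e)
movel([*(t+e),.165],q,v=.1); wait(.2)
print(get_time(),get_tcp_pos(),get_ft_force(),get_grip_width())
im=read_camera("wrist")[:,:,::-1];cv2.imwrite("pics/w3.png",cv2.resize(im[170:300,180:340],None,fx=5,fy=4.6,interpolation=cv2.INTER_CUBIC))
im=read_camera("side")[:,:,::-1];cv2.imwrite("pics/s3.png",cv2.resize(im[140:230,200:310],None,fx=7,fy=6.5,interpolation=cv2.INTER_CUBIC))
E
```

```text
tip z [ 0.5165 -0.2514  0.0817] [ 0.5149 -0.2509]
tip z [ 0.419  -0.2658  0.0793] [ 0.4159 -0.2653]
target [0.541  0.0368]
[-1.0473 -0.7719 -2.1502] 0.23927253732754475
e [0.0002 0.0009]
17.875 [0.5416 0.0377 0.1656] [ 0.0961 -0.3352  0.4436] 0.24147496682330166
```

View pics/w3.png

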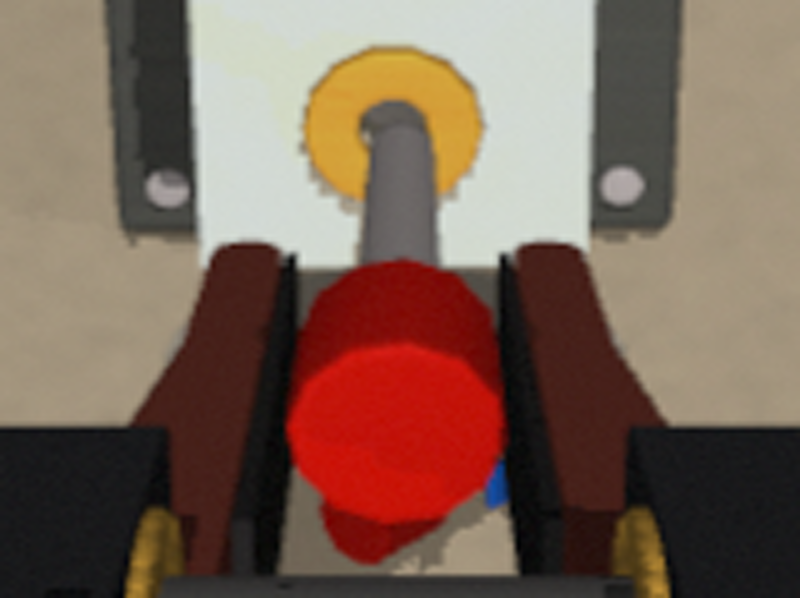

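View pics/s3.png

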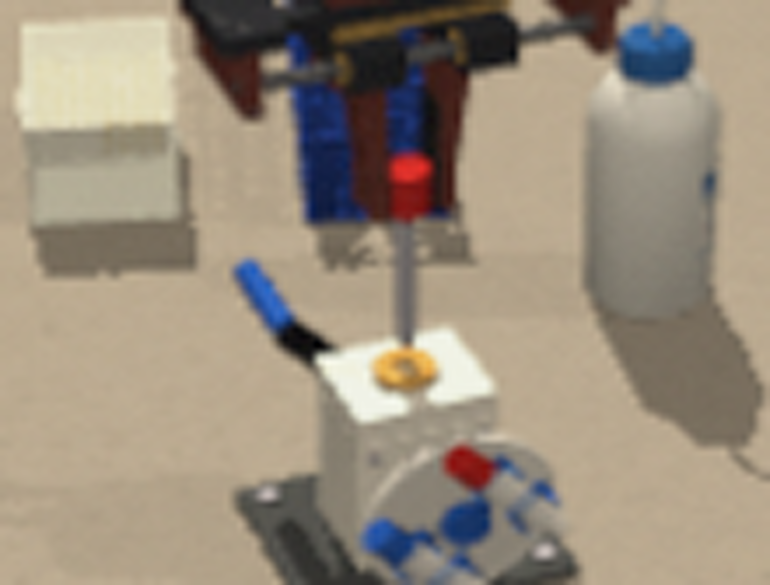

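```bash
python3 - <<'E'
from h import *
np.set_printoptions(precision=4,suppress=True)
ps=[]
for i in range(8): ps.append(get_tcp_pos())
print(get_time(),np.array(ps).std(0),np.mean(ps,0))
ci,T=T_of("wrist"); T[:3,3]+=np.mean(ps,0)-T[:3,3]+T[:3,:3]@np.zeros(3) if 0 else 0
def c(u,v): return (180+(u+.5)/5-.5,170+(v+.5)/4.6-.5)
for v in (122,126,129): print("bush",onz("wrist",c(394,v),.11,T))
pos=np.mean(ps,0)
yh=np.array([-np.sin(.145),np.cos(.145)]);xh=np.array([np.cos(.145),np.sin(.145)])
off=np.load("g.npy")[:2]-np.array([.46548,-.25882])
ax=pos[:2]-off; print("axis est",ax)
for dx in (-.005,0,.005):
    dy=np.sqrt(.005**2-dx*dx)
    a=proj("wrist",[*(ax+dy*yh+dx*xh),pos[2]-.0475+.008],T); print("rim px",(a[0]-180)*5,(a[1]-170)*4.6)
a=proj("wrist",[*ax,pos[2]-.0475+.104],T); print("headtop",(a[0]-180)*5,(a[1]-170)*4.6)
E
```

```text
17.975 [0. 0. 0.] [0.5415 0.0377 0.1654]
bush [0.541  0.0373 0.11  ]
bush [0.5411 0.0365 0.11  ]
bush [0.5411 0.036  0.11  ]
axis est [0.5415 0.037 ]
rim px 362.5708798862422 149.47098259536256
rim px 395.3359072173967 120.62233414518971
rim px 428.0504434937305 149.51300392897494
headtop 395.3831895244244 430.98252737107975
```

```bash
python3 - <<'E'
from h import *
np.set_printoptions(precision=4,suppress=True)
q=quat(.145)
t=np.array([.5409,.0369])
cmd=t.copy()
for i in range(2):
    movel([*cmd,.160],q,v=.03); wait(.15); e=t-get_tcp_pos()[:2]; cmd=cmd+e*.8; print(e)
f0=get_ft_force()
hit=movel([*cmd,.133],q,v=.02,until_force=5); print(get_time(),hit,get_tcp_pos(),get_ft_force()-f0,get_grip_width())
im=read_camera("wrist")[:,:,::-1];cv2.imwrite("pics/w4.png",cv2.resize(im[170:300,180:340],None,fx=5,fy=4.6,interpolation=cv2.INTER_CUBIC))
im=read_camera("side")[:,:,::-1];cv2.imwrite("pics/s4.png",cv2.resize(im[140:230,200:310],None,fx=7,fy=6.5,interpolation=cv2.INTER_CUBIC))
E
```

```text
[-0. -0.]
[ 0. -0.]
20.05 True [0.5408 0.0366 0.134 ] [ 0.3845 -1.3018  5.3732] 0.24390102748794515
```

View pics/w4.png

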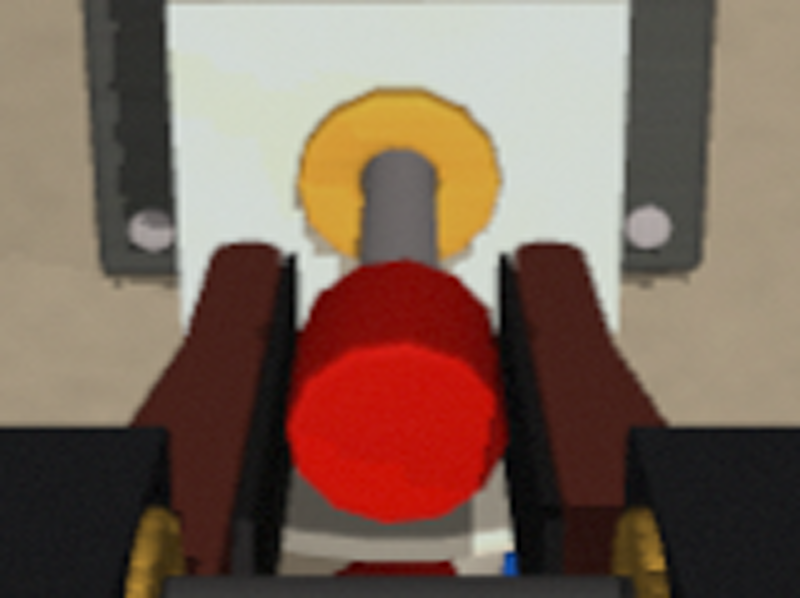

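View pics/s4.png

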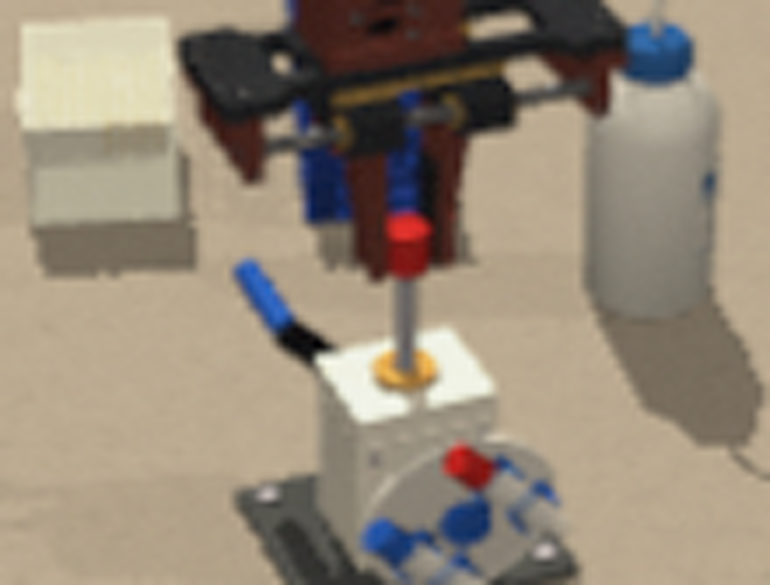

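```bash
python3 - <<'E'
from h import *
from scipy.optimize import least_squares
np.set_printoptions(precision=4,suppress=True)
q=quat(.145)
p=get_tcp_pos()
command_gripper(1.0); wait(.1)
movel([p[0],p[1],.235],q,v=.15)
print(get_time(),get_ft_force())
im=read_camera("wrist")[:,:,::-1];cv2.imwrite("pics/w5.png",cv2.resize(im,None,fx=1.5,fy=1.5))
im=read_camera("side")[:,:,::-1];cv2.imwrite("pics/s5.png",cv2.resize(im[140:230,200:310],None,fx=7,fy=6.5,interpolation=cv2.INTER_CUBIC))
Tb=np.load("Tbush.npy")
O=np.array([.5411,.0363])
def W(x,y,z,yaw): return np.array([O[0]+x*np.cos(yaw)-y*np.sin(yaw),O[1]+x*np.sin(yaw)+y*np.cos(yaw),z])
def res(v):
    a,yaw=v; r=[]
    for y,px in ((.102,(305.5,98)),(.046,(311,205))):
        r.append(proj("wrist",W(.06*np.sin(a),y,.065+.06*np.cos(a),yaw),Tb)[0]*1.5-px[0])
    for c,px in (((-.065,.058),(320,174)),((.065,.058),(470,174)),((-.065,-.058),(306,321)),((.065,-.058),(467,321))):
        if c!=(-.065,.058): r+=list(proj("wrist",W(*c,.008,yaw),Tb)*1.5-px)
    return r
s=least_squares(res,[-.74,.145]);print(s.x,s.fun)
for n,uv in (("bottle base",(297,200)),("bottle cap",(291,189))):
    for z in (.0,.1,.2):
        w=onz("top",np.array(uv)/1.5,z)[:2]-O; c,sn=np.cos(.145),np.sin(.145); print(n,z,w[0]*c+w[1]*sn,-w[0]*sn+w[1]*c)
E
```

```text
22.1833 [-1.095  -0.023  -0.3422]
[-0.7121  0.1517] [-0.0551  0.058   2.2028 -2.4983 -1.1884 -0.4006 -0.7066 -1.4148]
bottle base 0.0 0.20354425069503174 0.16097383100759258
bottle base 0.1 0.18398246534814472 0.1513103271407642
bottle base 0.2 0.16442068000125767 0.14164682327393582
bottle cap 0.0 0.23043350213606684 0.17144474173665594
bottle cap 0.1 0.20900811757251989 0.16105553596342861
bottle cap 0.2 0.18758273300897294 0.1506663301902014
```

View pics/w5.png

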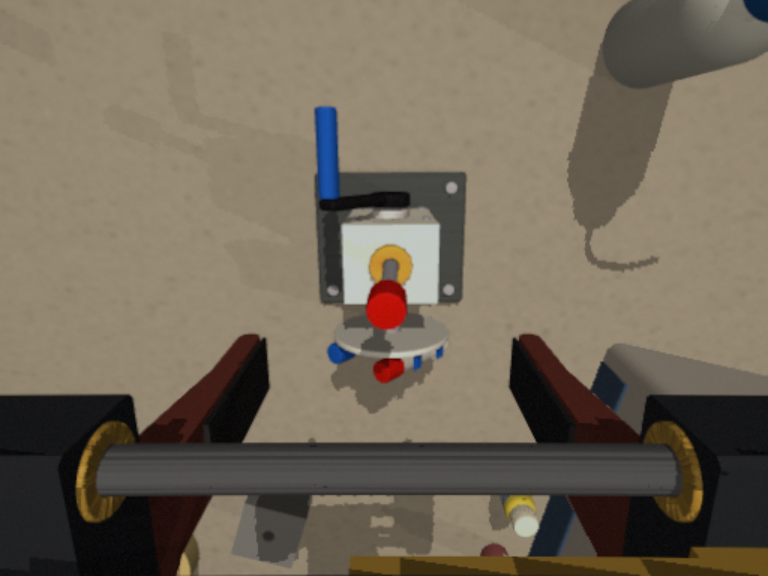

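View pics/s5.png

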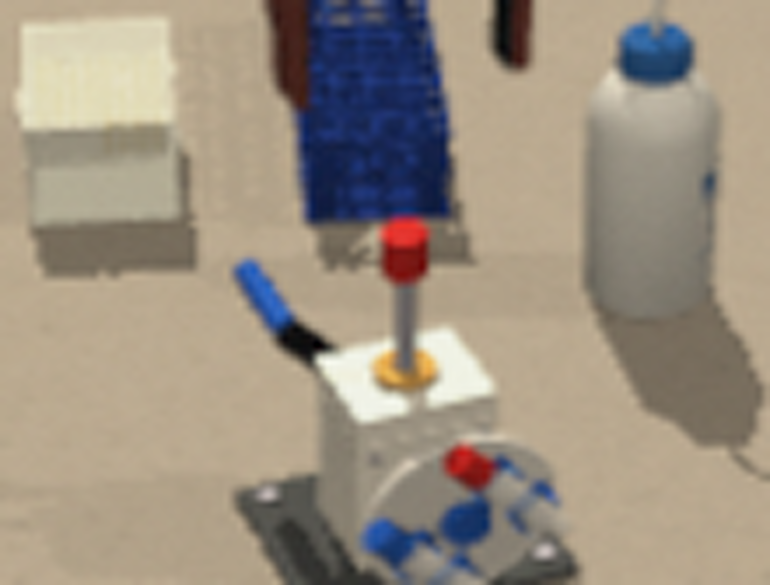

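```bash
cat >> h.py <<'E'
O=np.array([.5411,.0363]); YAW=.147
def W(x,y,z,yaw=YAW): return np.array([O[0]+x*np.cos(yaw)-y*np.sin(yaw),O[1]+x*np.sin(yaw)+y*np.cos(yaw),z])
E
python3 - <<'E'
from h import *
np.set_printoptions(precision=4,suppress=True)
q=quat(YAW); Yp=.072; a=-.712
xb,zb=.06*np.sin(a),.065+.06*np.cos(a)
movel(W(xb,Yp,.235),q,v=.2)
command_gripper(.30)
movel(W(xb,Yp,zb+.03),q,v=.2); wait(.1)
f0=get_ft_force(); print(get_time(),get_tcp_pos()-W(xb,Yp,zb+.03),f0,get_grip_width())
print(movel(W(xb,Yp,zb-.041),q,v=.05,until_force=4),get_tcp_pos(),get_ft_force()-f0,get_time())
im=read_camera("wrist")[:,:,::-1];cv2.imwrite("pics/w6.png",cv2.resize(im,None,fx=1.5,fy=1.5))
im=read_camera("side")[:,:,::-1];cv2.imwrite("pics/s6.png",cv2.resize(im[130:230,190:310],None,fx=6.5,fy=6,interpolation=cv2.INTER_CUBIC))
E
```

```text
24.6167 [0.0012 0.0002 0.0014] [0.1378 0.3064 0.246 ] 0.30240258374245904
False [0.492  0.1018 0.0697] [-1.0192 -0.4194  0.209 ] 26.1833
```

View pics/w6.png

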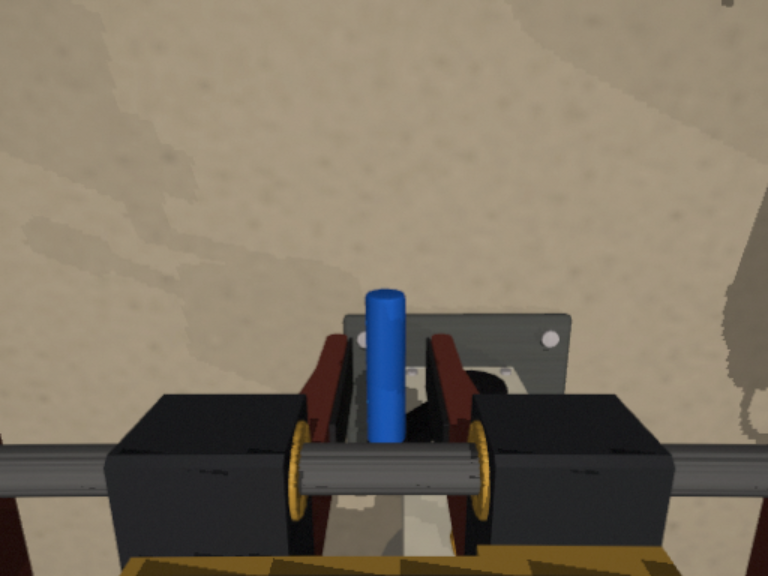

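View pics/s6.png

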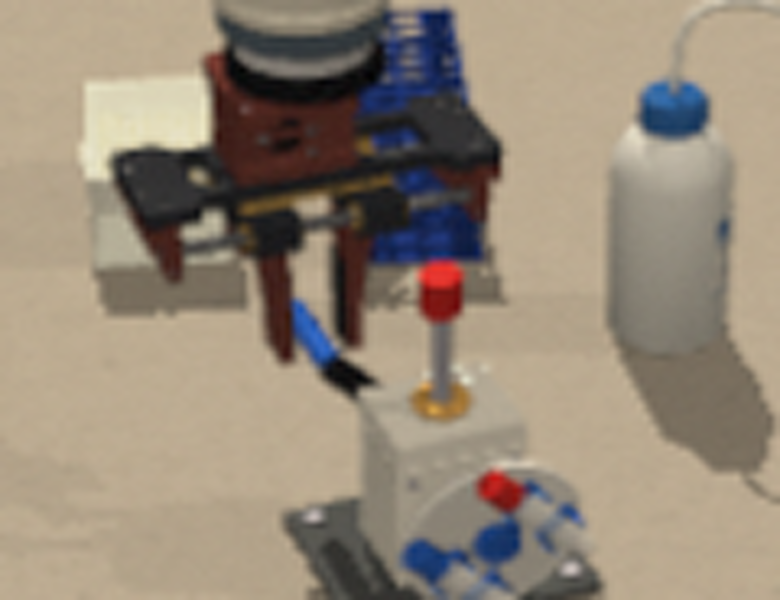

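```bash
python3 - <<'E'
from h import *
np.set_printoptions(precision=4,suppress=True)
q=quat(YAW); Yp=.072
xh=np.array([np.cos(YAW),np.sin(YAW)])
f0=get_ft_force()
S=.0062
b=-.712-.07
hit=False
while b<.60 and not hit:
    b+=.08
    hit=movel(W(.06*np.sin(b)+S,Yp,.024+.06*np.cos(b)),q,v=.018,until_force=3.0)
    f=get_ft_force()-f0; p=get_tcp_pos()
    print(round(b,3),hit,p,"x'",round(float((p[:2]-O)@xh),4),f)
    if np.linalg.norm(f)>5: break
print(get_time())
im=read_camera("side")[:,:,::-1];cv2.imwrite("pics/s7.png",cv2.resize(im[130:230,190:310],None,fx=6.5,fy=6,interpolation=cv2.INTER_CUBIC))
print(get_ft_force()-f0)
E
```

```text
-0.702 True [0.4968 0.1025 0.0695] x' -0.0341 [-1.2789  1.0669  0.0578]
26.6417
[-1.5659 -0.0133 -0.9574]
```

View pics/s7.png

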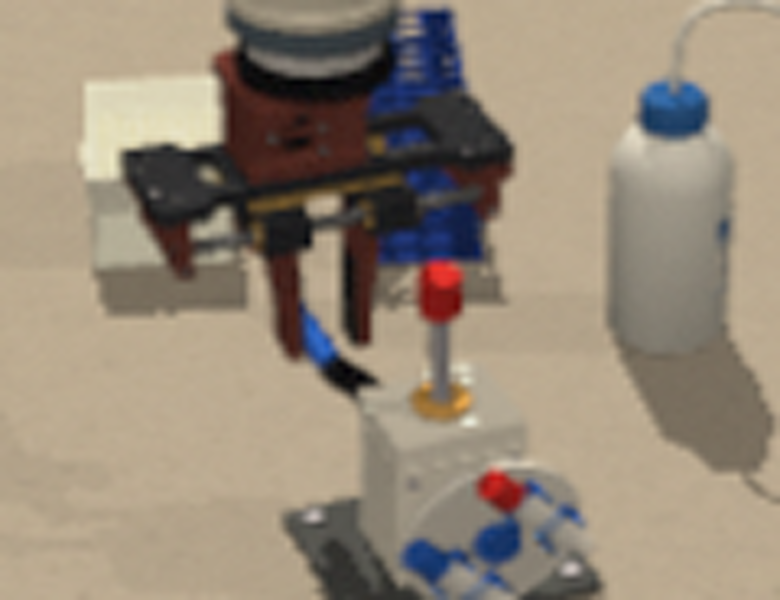

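```bash
python3 - <<'E'
from h import *
np.set_printoptions(precision=4,suppress=True)
q=quat(YAW); Yp=.072
xh=np.array([np.cos(YAW),np.sin(YAW)])
f0=np.array([.1,.2,0.])
S=.0062
def favg():
    r=[]
    for i in range(5): wait(.02); r.append(get_ft_force())
    return np.mean(r,0)-f0
b=-.702; n=0; lastx=-1
while b<.60:
    b2=b+.08
    hit=movel(W(.06*np.sin(b2)+S,Yp,.024+.06*np.cos(b2)),q,v=.02,until_force=4.0)
    p=get_tcp_pos(); x=float((p[:2]-O)@xh)
    fi=get_ft_force()-f0
    if hit:
        f=favg(); ax=float(np.arcsin(np.clip((x-S)/.06,-1,1)))
        print("HIT",round(b2,3),"x",round(x,4),"ang",round(ax,3),fi,f,get_time())
        if f[:2]@xh<-3.2: break
        n+=1
        if n>4: break
        b=ax
    else:
        b=b2; print(round(b,3),round(x,4),fi)
print(get_time())
im=read_camera("side")[:,:,::-1];cv2.imwrite("pics/s8.png",cv2.resize(im[130:230,190:310],None,fx=6.5,fy=6,interpolation=cv2.INTER_CUBIC))
E
```

```text
HIT -0.622 x -0.0328 ang -0.707 [ 0.0891  0.0675 -0.5538] [-0.0614 -0.325  -0.3298] 27.0583
HIT -0.627 x -0.0316 ang -0.682 [0.2815 0.2061 0.3241] [-0.1973 -0.1685 -0.2512] 27.4
HIT -0.602 x -0.0302 ang -0.652 [-0.8887 -0.3534 -1.039 ] [0.2382 0.056  0.053 ] 27.7417
HIT -0.572 x -0.0286 ang -0.619 [-0.5006  0.0054 -0.2184] [-0.1616 -0.408  -0.1014] 28.1
HIT -0.539 x -0.0266 ang -0.579 [-0.3146  0.0367 -0.1373] [-0.3435  0.0004 -0.3559] 28.4667
28.4667
```

View pics/s8.png

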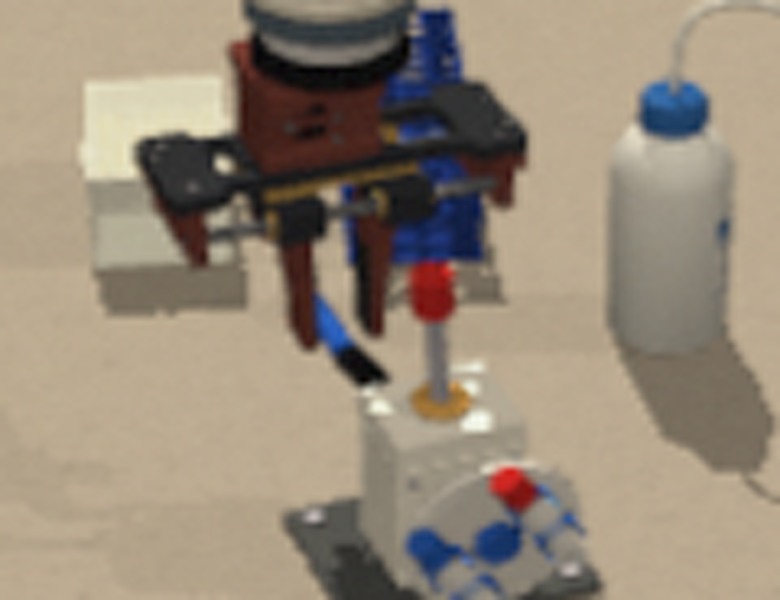

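```bash
python3 - <<'E'
from h import *
np.set_printoptions(precision=2,suppress=True)
q=quat(YAW); Yp=.072
xh=np.array([np.cos(YAW),np.sin(YAW)])
f0=np.array([.0,.0,0.])
S=.0062
b=-.579+.03
while b<.62 and get_time()<39:
    b2=b+.045
    hit=movel(W(.06*np.sin(b2)+S,Yp,.024+.06*np.cos(b2)),q,v=.02,until_force=5.5)
    r=[]
    for i in range(3): wait(.015); r.append(get_ft_force())
    f=np.mean(r,0); x=float((get_tcp_pos()[:2]-O)@xh); ax=float(np.arcsin(np.clip((x-S)/.06,-1,1)))
    push=-f[:2]@xh*np.cos(ax)+f[2]*np.sin(ax)
    print(round(b2,3),hit,round(x,4),round(ax,3),f,round(float(push),2),round(get_time(),2))
    if push>3.2: break
    b=ax+.01 if hit else b2
im=read_camera("side")[:,:,::-1];cv2.imwrite("pics/s9.png",cv2.resize(im[130:230,190:310],None,fx=6.5,fy=6,interpolation=cv2.INTER_CUBIC))
E
```

```text
-0.504 False -0.0234 -0.516 [-4.5  -0.9   3.24] 2.38 28.97
-0.459 False -0.02 -0.453 [-2.41 -0.52  1.76] 1.45 29.3
-0.414 False -0.0174 -0.405 [-0.8   0.01  1.13] 0.28 29.63
-0.369 False -0.015 -0.362 [-0.98 -0.33  1.23] 0.52 29.97
-0.324 False -0.0126 -0.318 [-0.84  0.55  1.47] 0.25 30.3
-0.279 False -0.01 -0.273 [-0.6  -0.13  1.08] 0.3 30.63
-0.234 False -0.0074 -0.228 [-0.46 -0.35  0.74] 0.33 30.97
-0.189 False -0.0047 -0.183 [-0.55  0.33 -0.6 ] 0.6 31.3
-0.144 False -0.0021 -0.138 [0.05 0.23 0.22] -0.11 31.63
-0.099 False 0.0006 -0.094 [ 0.17 -0.22 -0.14] -0.12 31.97
-0.054 False 0.0033 -0.049 [-0.28 -0.29  0.21] 0.31 32.3
-0.009 False 0.006 -0.004 [0.32 0.12 0.39] -0.33 32.63
0.036 False 0.0086 0.041 [-0.3   0.69  0.13] 0.2 32.97
0.081 False 0.0113 0.086 [-0.22 -0.22  0.22] 0.27 33.3
0.126 False 0.014 0.13 [-0.19  0.07 -0.25] 0.15 33.63
0.171 False 0.0167 0.175 [ 0.02  0.14 -0.11] -0.06 33.97
0.216 False 0.0193 0.22 [-0.07  0.35 -0.28] -0.04 34.3
0.261 False 0.0219 0.265 [0.34 0.13 0.04] -0.33 34.63
0.306 False 0.0245 0.31 [-0.1   0.48  0.39] 0.15 34.97
0.351 False 0.027 0.355 [ 0.18  0.16 -0.15] -0.25 35.3
0.396 False 0.0295 0.399 [0.2  0.13 0.22] -0.12 35.63
0.441 False 0.032 0.445 [ 0.08 -0.02 -0.04] -0.09 35.97
0.486 False 0.0344 0.489 [-0.17  0.02  0.33] 0.3 36.3
0.531 False 0.0365 0.529 [-0.9   0.17 -0.32] 0.58 36.63
0.576 False 0.0382 0.563 [-4.27 -0.59  1.08] 4.22 36.97
```

View pics/s9.png

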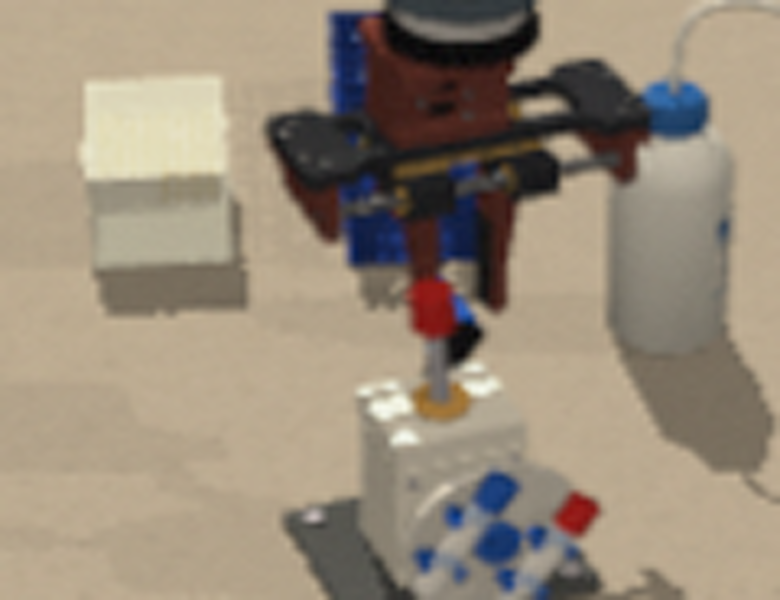

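```bash
python3 - <<'E'
from h import *
np.set_printoptions(precision=4,suppress=True)
q=quat(YAW); Yp=.072; xh=np.array([np.cos(YAW),np.sin(YAW)])
x=.0382-.0045; z=get_tcp_pos()[2]
movel(W(x,Yp,z),q,v=.03); wait(.1); print(get_ft_force(),get_tcp_pos())
im=read_camera("side")[:,:,::-1];cv2.imwrite("pics/s10.png",cv2.resize(im[130:230,190:310],None,fx=6.5,fy=6,interpolation=cv2.INTER_CUBIC))
movel(W(x,Yp,.225),q,v=.15)
movel(W(0.0,.002,.21),q,v=.15); command_gripper(0.0); wait(.1)
print(get_time(),get_tcp_pos()-W(0,.002,.21),get_ft_force(),get_grip_width())
ci,T=T_of("wrist"); np.save("T11.npy",T)
im=read_camera("wrist")[:,:,::-1];cv2.imwrite("pics/w11.png",cv2.resize(im,None,fx=1.5,fy=1.5))
im=read_camera("side")[:,:,::-1];cv2.imwrite("pics/s11.png",cv2.resize(im[130:230,190:310],None,fx=6.5,fy=6,interpolation=cv2.INTER_CUBIC))
for zz in (.11,.152,.167,.176,.191): u=proj("side",[*O,zz]); print(zz,(u[0]-190)*6.5,(u[1]-130)*6)
E
```

```text
[ 0.5459 -0.4413 -0.2443] [0.5645 0.1125 0.0743]
40.0 [ 0.  0. -0.] [0.0493 0.0922 0.2844] 0.004581590389953457
0.11 437.728053060987 394.5528654906434
0.152 437.87173923010005 328.88790021388587
0.167 437.9244201126395 304.7927584020015
0.176 437.95638478485773 290.16758393447157
0.191 438.0102645844146 265.50642954634156
```

View pics/s11.png

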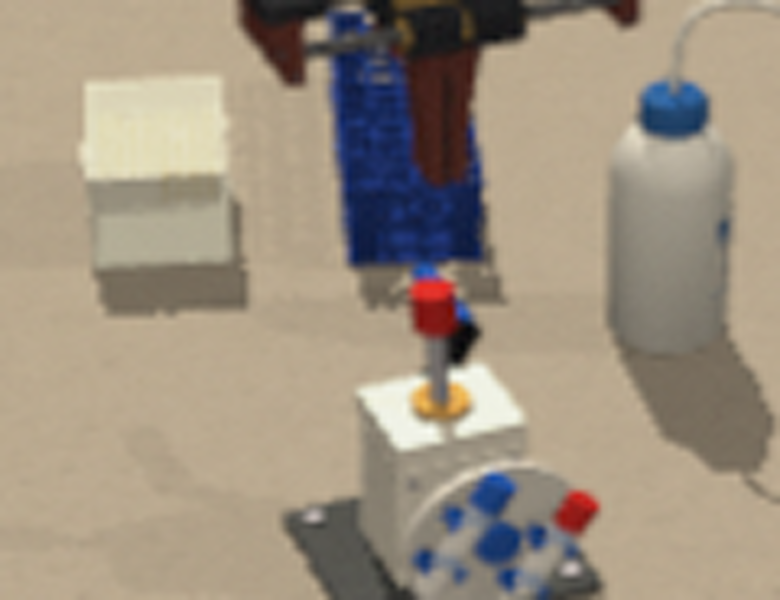

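View pics/w11.png

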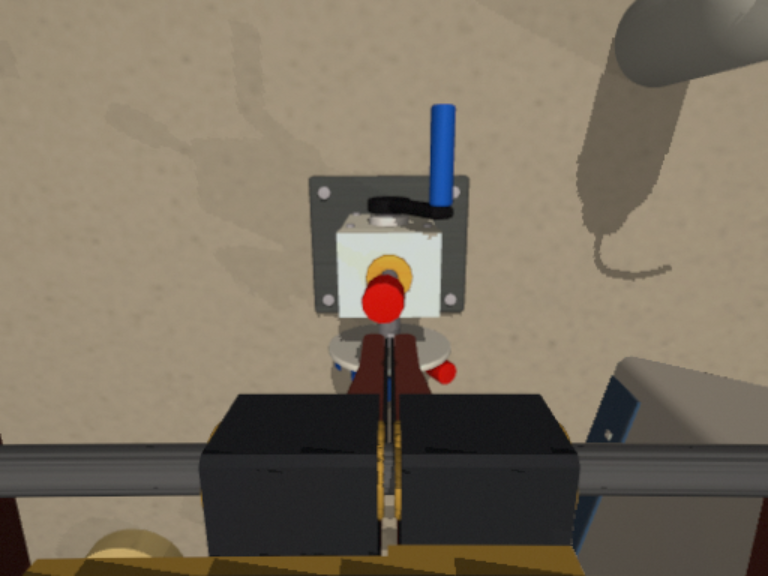

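```bash
python3 - <<'E'
from h import *
np.set_printoptions(precision=4,suppress=True)
T=np.load("T11.npy"); print("head",onz("wrist",(383/1.5,302/1.5),.176,T)[:2]-O)
q=quat(YAW)
movel(W(-.001,0,.16),q,v=.15)
hit=movel(W(-.001,0,.1065),q,v=.03,until_force=25)
print(hit,get_time(),get_tcp_pos(),get_ft_force())
im=read_camera("side")[:,:,::-1];cv2.imwrite("pics/s12.png",cv2.resize(im[130:230,190:310],None,fx=6.5,fy=6,interpolation=cv2.INTER_CUBIC))
E
```

```text
head [-0.0034  0.0035]
False 42.5167 [0.5439 0.0347 0.1088] [ 2.1044 -8.3319 14.8949]
```

View pics/s12.png

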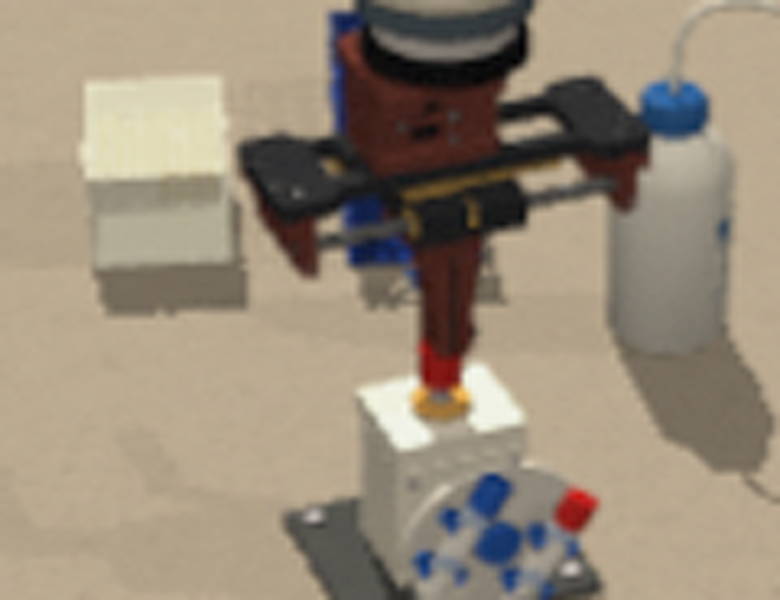

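```bash
python3 - <<'E'
from h import *
np.set_printoptions(precision=4,suppress=True)
q=quat(YAW)
p=get_tcp_pos()
movel(W(0,0,.145),q,v=.1); wait(.1)
print(get_time(),get_tcp_pos()-W(0,0,.145),get_ft_force())
ci,T=T_of("wrist"); np.save("T13.npy",T)
im=read_camera("wrist")[:,:,::-1];cv2.imwrite("pics/w13.png",cv2.resize(im[170:300,180:340],None,fx=5,fy=4.6,interpolation=cv2.INTER_CUBIC))
im=read_camera("side")[:,:,::-1];cv2.imwrite("pics/s13.png",cv2.resize(im[170:220,230:290],None,fx=12,fy=12,interpolation=cv2.INTER_CUBIC))
for zz in (.11,.115,.12,.134,.138): u=proj("side",[*O,zz]); print(zz,(u[0]-230)*12,(u[1]-170)*12)
E
```

```text
43.2 [-0.0007  0.     -0.0009] [ 0.2648  0.4593 -0.516 ]
0.11 328.11332872797607 309.1057309812868
0.115 328.14437690232626 293.7423781728396
0.12 328.175566403175 278.30691458571846
0.134 328.26365772394684 234.69933825271153
0.138 328.2890349138286 222.13370886938992
```

View pics/s13.png

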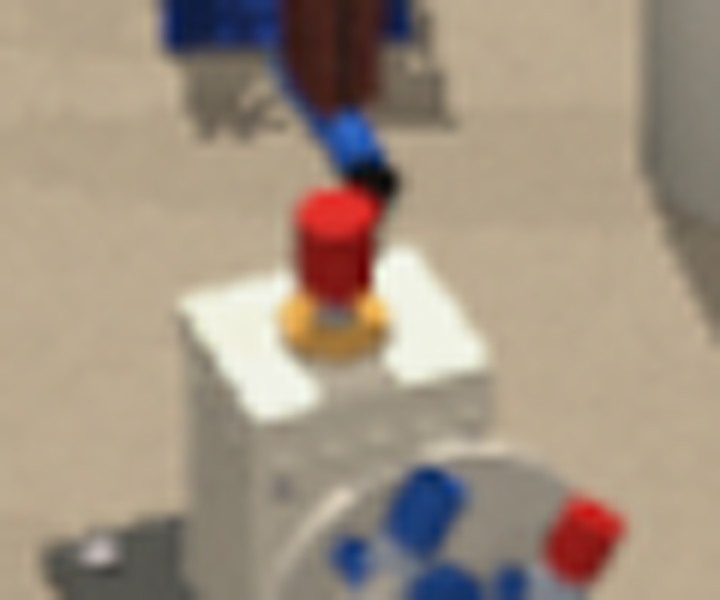

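View pics/w13.png

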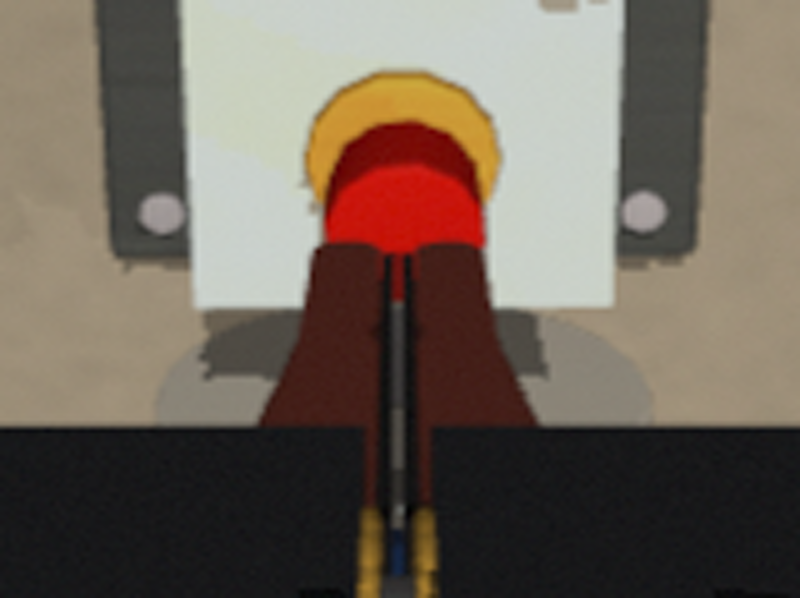

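```bash
python3 - <<'E'
from h import *
np.set_printoptions(precision=4,suppress=True)
q=quat(YAW)
movel(W(.0012,.0,.122),q,v=.06); wait(.05); print(get_tcp_pos())
hit=movel(W(.0012,.0,.098),q,v=.02,until_force=25)
print(hit,get_time(),get_tcp_pos(),get_ft_force())
movel(W(0,0,.15),q,v=.12); wait(.1)
print(get_time(),get_tcp_pos()-W(0,0,.15))
im=read_camera("wrist")[:,:,::-1];cv2.imwrite("pics/w14.png",cv2.resize(im[170:300,180:340],None,fx=5,fy=4.6,interpolation=cv2.INTER_CUBIC))
im=read_camera("side")[:,:,::-1];cv2.imwrite("pics/s14.png",cv2.resize(im[170:220,230:290],None,fx=12,fy=12,interpolation=cv2.INTER_CUBIC))
E
```

```text
[0.5423 0.0365 0.1219]
True 44.9917 [0.5428 0.0365 0.1002] [-1.5417 -0.1636  6.9053]
45.6583 [-0.0008 -0.     -0.001 ]
```

View pics/s14.png

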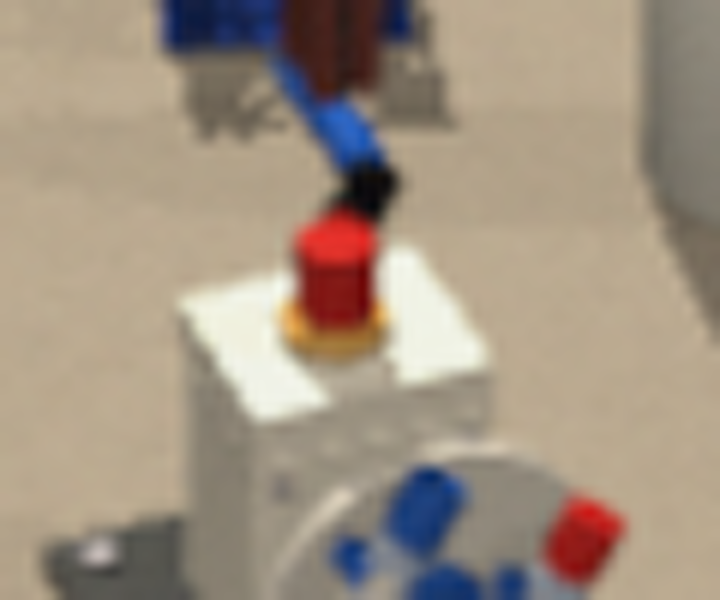

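View pics/w14.png

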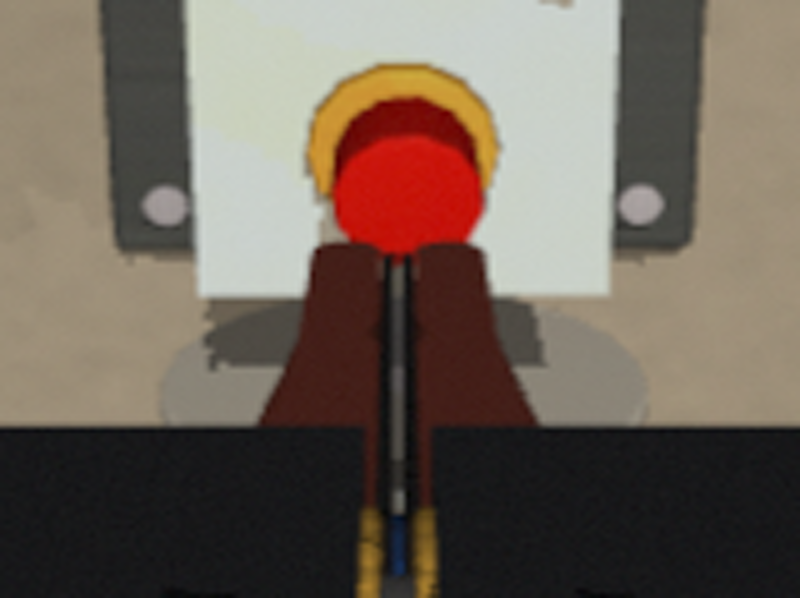

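```bash
python3 - <<'E'
from h import *
np.set_printoptions(precision=4,suppress=True)
q=quat(YAW)
movel(W(.0015,.001,.115),q,v=.08)
hit=movel(W(.0015,.001,.096),q,v=.02,until_force=28)
print(hit,get_time(),get_tcp_pos(),get_ft_force())
movel(W(0,0,.27),q,v=.2); wait(.1)
print(get_time())
im=read_camera("side")[:,:,::-1];cv2.imwrite("pics/s15.png",cv2.resize(im[170:220,230:290],None,fx=12,fy=12,interpolation=cv2.INTER_CUBIC)); cv2.imwrite("pics/s15f.png",cv2.resize(im,None,fx=1.5,fy=1.5))
E
```

```text
True 47.1083 [0.5424 0.0375 0.1002] [-2.4052  0.63    7.6098]
48.2083
```

View pics/s15.png

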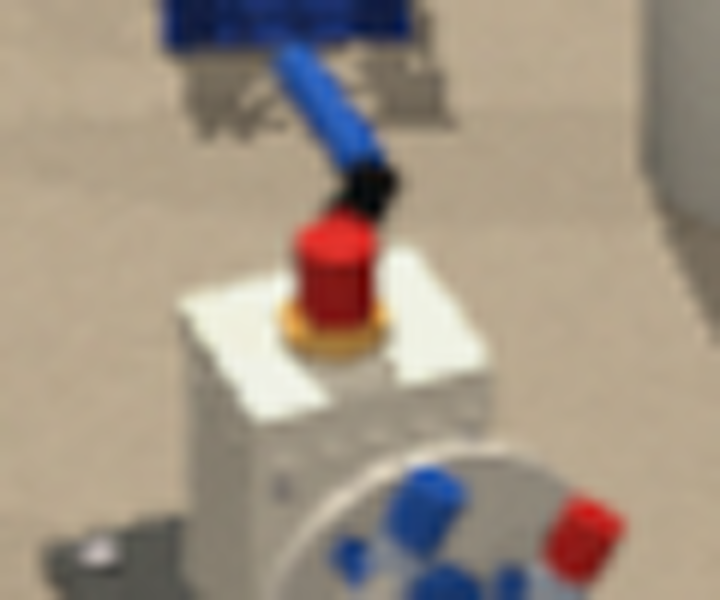

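View pics/s15f.png

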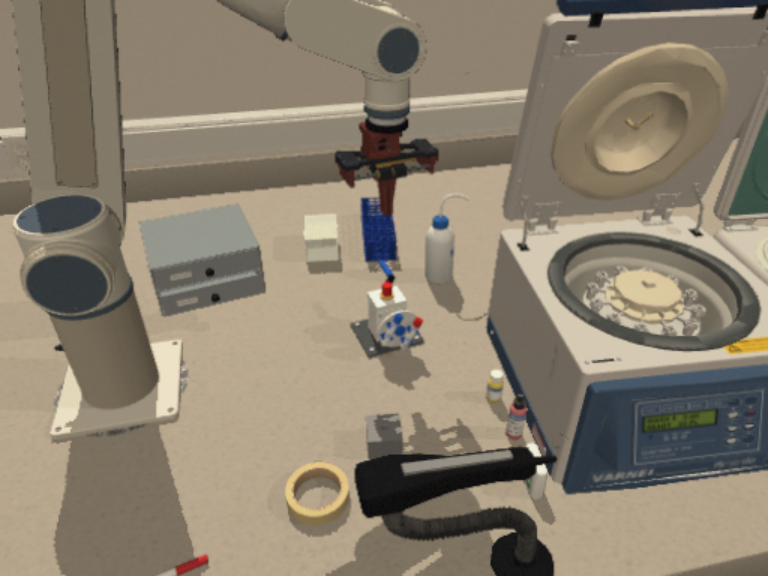

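The head sits on the bush at crop pixel (335,325). The second press stopped at the same height as the first, 0.1002 m, and everything else is where it was. Handing in.

```bash
python3 -c "
from station import *
job_done(); print(get_time())"
```

```text
the job is handed in; nothing more can be done
the job is handed in; nothing more can be done
```

The lock pin is fully home in the rotator with its head on the bush, the spindle is locked, and I handed the job in at about 48 s.

**What I did:** I took the pin from its stand, lowered it into the bush until I felt the hub at about 5 N, and released it standing there. I then pushed the crank away from the robot in small steps until it stopped at about 0.5 to 0.55 rad, with about 4 N at the grip. I backed off, confirmed the pin had dropped, and pressed it home.

**Last checks:**
- **Drop:** the side camera put the head top at about 176 mm, which matches the pin resting on the catch.
- **Home:** two presses stopped firmly at the same tool height, 0.1002 m. The final side picture shows the head on the bush with no shank visible.
- **Bench:** the robot was clear of everything, and the other things on the bench looked unmoved.

**What failed or disagreed:**
- **Fingertips:** they sit about 27 to 31 mm behind the stated TCP, so my first grasp closed just above the head. I corrected for this in the later moves.
- **Force triggers:** several stops on the first crank strokes were false contact transients at 3 to 4 N. Their peaks were not recorded, but the settled forces were low.
- **First press:** it slid towards the edge of the head, with about 15 N down and 8 N sideways, and left the pin about 6 mm high. A second, re-centred press seated it.

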